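Balance the weighted ebony bar on the narrow cork rest

TASK

The ebony finishing bar has a lead plug hidden somewhere inside it, so its balance point is not where it looks: feel for it, then set the bar square across the narrow cork-topped rest that stands on the turntable, so that it balances there level by itself with its full width on the cork. Never let the bar drop or topple off, and leave the monkey, the red inro and the mallet where they are.

Things in the scene. Friction and masses are not known exactly. Their poses are not given: they have to be found in the camera images.
- bar: black ebony bar with rounded edges, 200 long (its x), 26 wide (y), 26 tall (z) mm, about 0.3 to 0.5 kg, lying on the bench. Origin: centre of its underside. A heavy lead plug that cannot be seen is fixed inside; it puts the balance point anywhere from 45 mm to the one side to 45 mm to the other side of the middle along the bar's length, different each time
- turntable: small steel turntable with a cork rim, fixed to the bench: disc 160 mm across with its top 36 mm above the bench, a thin post (16 mm across) at its centre, and on the post a narrow rest. Origin: on the bench under its centre
- rest_top (a point): centre of the top of the narrow rest, 120 mm above the bench: a flat cork-topped brass bar 50 mm long (its x) and only 16 mm wide (its y); z up. The ebony bar has to lie across it, along the rest's y
- monkey: carved stag-antler monkey, loose, about 60 wide and 67 mm tall, origin at the centre of its underside; a bystander
- inro: red lacquer inro box, loose, 34 (x) by 58 (y) by 68 mm tall, origin at the centre of its underside; a bystander
- mallet: pear-wood mallet lying on the bench, loose: head 44 mm thick and 70 mm long, handle 18 mm thick, about 190 mm long in all along its x, head at +x, origin on the bench level near the neck; a bystander
Mind the look-alikes: they are no part of the job. Several things have the shape of the turntable; the one meant has the colours described above.

How it is judged:
By the outcome, as a careful person would: the job done as asked, in the order asked, and still so for the second after the job is handed in, with the robot touching nothing.
It also fails if it takes over 69 s, if anything falls off the work surface, if the arm or the gripper's body presses on something with over 40 N, if the wrist force passes 120 N, or if a joint passes its speed limit or range.

ROBOT

A 7-joint arm with a two-finger parallel gripper is mounted at the origin on the work surface. World frame = base frame: x ahead of the robot, y to its left, z up, the work surface at z = 0. Lengths are in m, angles in rad, forces in N, time in s.
With the tool pointing down it reaches from about 0.425 to 0.875 m from the base axis. Payload 4.7 kg.
Tool frame: the origin (TCP) lies midway between the tips of the shut fingers; the grasp point (between the pads) lies 19 mm behind it; z points along the fingers, y is the direction in which the jaws open and shut (so a half turn about z gives the same grasp; the last joint's range is limited). The gripper opens to 87 mm and grips with 3 to 60 N. Pads are 19 mm wide; open, the fingers measure 117 mm over their backs; the gripper's body (75 mm by 190 mm) begins 51 mm behind the grasp point.
Start: joints at [0.014, 0.321, -0.07, 1.45, 0.023, 1.371, -0.057], TCP at [0.65, -0, 0.223] pointing down, gripper open.
Joint ranges: [-2.86, 2.86], [-0.3, 2.09], [-1.38, 1.24], [0.06, 2.45], [-1.56, 4.7], [0.09, 2.05], [-2.69, 2.69]. Speed limits (rad/s): [2.57, 2.57, 3.14, 3.14, 3.14, 3.14, 3.14].

INTERFACE

Orientations are given as a rotation vector (axis times angle).
In Python, from bench import get_state, eyes, job gives the robot as it stands. The module is installed in compiled form; this text tells all that it offers.
- The arm moves only by the shell command python3 -m jog 'ROWS' [FORCE]. ROWS is JSON, a list that holds one entry, the list of rows, each a list of 5 numbers: the opening, from 0 (shut) to 1 (fully open), then the shift along the tool's x, y, z in units of 40 mm (1.0 is 40 mm), then the turn about the tool's z in units of 5 degrees (1.0 is 5 degrees). In form: [[[jaw, dx, dy, dz, turn], ...]]. A call has 1 to 10 rows; each row shifts and turns the commanded pose from where the row before left it, along the tool's axes as they then stand; what a row does not reach is not made up. A row lasts 1/8 s, in which the tool goes at most 62.5 mm and 10.7 degrees, less where a joint would pass 70% of its speed; a pose out of reach is approached as far as the arm can. A call is refused whole if a number of a shift passes 1 or a number of a turn 1, either way. A call with a gripper value outside its range is refused whole. The fingers move at their own pace and stop on an object; FORCE is the grip in N (left out, the last holds). Time passes only in rows, so rows that do not move let the fingers close. It gives the time, the measured TCP pose, the force and the opening at its end, in the units of the state.
- get_state(): the state, without advancing time (a new reading comes with each control period).
- eyes.get_image(name): name is "scene" or "side" or "wrist"; returns (picture, depth): 480x640x3 uint8, red, green, blue; 480x640 float32, m along the optical axis (not along the pixel's ray), 0 where there is no reading.
- eyes.camera_params(name): a dict with "camera_matrix" (3x3 intrinsics, pixels), "pose" (4x4, takes a point from camera to world coordinates); the wrist camera has in their place "mount" (4x4, takes a point from camera to tool coordinates, whose origin is the TCP and whose axes are the flange's). Camera axes: x right, y down, z forward; pixel columns grow to the right and rows downward; lengths in m; the calibration is good to about 2 mm. A picture is of the moment at which its call begins: read the wrist's pose just before it. camera_params takes no time and is no camera call.
- job.close_job(): hands the job in, once; it reports no verdict.
The state is a dict: "time": time; "joint_positions": joint angles; "qd": joint speeds; "joint_torque": joint torques, N m; "position": TCP position; "tool_rot": TCP orientation; "ft_force": force on the tool from outside, world axes, zero at the start; "torque": the same for the moment, N m; "grip_width": opening from 0.0 (shut) to 1.0 (fully open).
Only numpy, scipy, OpenCV 4.12 (cv2) and the standard library are available. Lean on these libraries where they do the work, as an engineer would, in place of code of your own. Each camera call takes 0.05 s, during which the arm holds its last target. There are 200 camera calls.

## Working session

There is one attempt and no reset: what is moved stays moved. The work goes in short steps, Python scripts to look and compute and a shell command to move; the robot and the scene stay as the last step left them, time stands still between calls to the robot, and variables do not carry over. Pictures are saved under pics/ and viewed, about 8 in all and at most 12, crops included, and the job is handed in when it is done.

```bash
mkdir -p pics
cat > h.py <<'E'
import numpy as np, cv2
from bench import get_state, eyes, job
from scipy.spatial.transform import Rotation as R
def grab(n,tag):
    s=get_state(); im,d=eyes.get_image(n); p=eyes.camera_params(n)
    if n=='wrist':
        T=np.eye(4);T[:3,:3]=R.from_rotvec(s['tool_rot']).as_matrix();T[:3,3]=s['position'];P=T@p['mount']
    else: P=p['pose']
    np.savez(f'{tag}.npz',im=im,d=d,K=p['camera_matrix'],P=P); cv2.imwrite(f'pics/{tag}.png',im[:,:,::-1]); return im,d
def load(tag): return np.load(f'{tag}.npz')
def pt(f,u,v,z=None):
    K=np.array(f['K']);P=np.array(f['P']); r=np.linalg.inv(K)@[u,v,1.]
    if z is None:
        c=r*np.median(f['d'][v-1:v+2,u-1:u+2]); return P[:3,:3]@c+P[:3,3]
    w=P[:3,:3]@r; return P[:3,3]+w*(z-P[2,3])/w[2]
def cloud(f):
    d=f['d'];v,u=np.mgrid[:480,:640];K=np.array(f['K']);P=np.array(f['P'])
    c=np.stack([(u-K[0,2])/K[0,0]*d,(v-K[1,2])/K[1,1]*d,d],-1)
    return c@P[:3,:3].T+P[:3,3]
def proj(f,p):
    P=np.linalg.inv(f['P']);c=P[:3,:3]@p+P[:3,3];q=f['K']@c;return q[:2]/q[2]
def st():
    s=get_state();m=R.from_rotvec(s['tool_rot']).as_matrix()
    print('t',s['time'],'p',np.round(s['position'],4),'w',round(s['grip_width'],3),'F',np.round(s['ft_force'],2),'M',np.round(s['torque'],3));print(np.round(m,3).tolist(), 'q',np.round(s['joint_positions'],2))
    return s,m
E
python3 - <<'E'
from h import *
grab('scene','s0');grab('side','d0');st()
E
```

```text
t 0.1 p [ 6.495e-01 -1.000e-04  2.216e-01] w 1.005 F [0.58 0.52 0.12] M [ 0.037 -0.016  0.044]
[[-0.0, 1.0, -0.002], [1.0, 0.0, -0.0], [-0.0, -0.002, -1.0]] q [ 0.01  0.32 -0.07  1.45  0.02  1.37 -0.06]
```

View pics/s0.png

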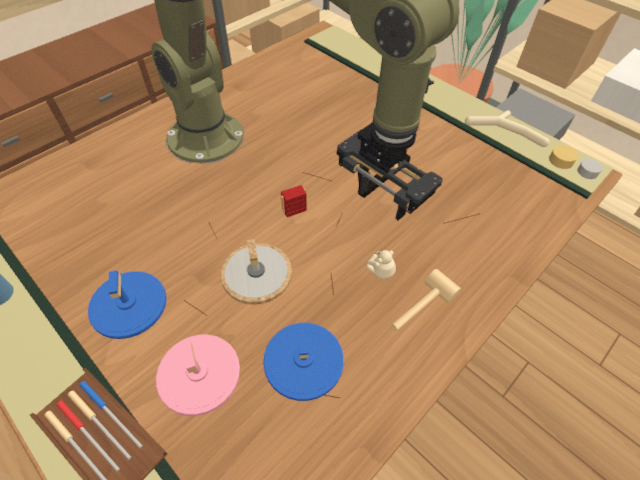

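View pics/d0.png

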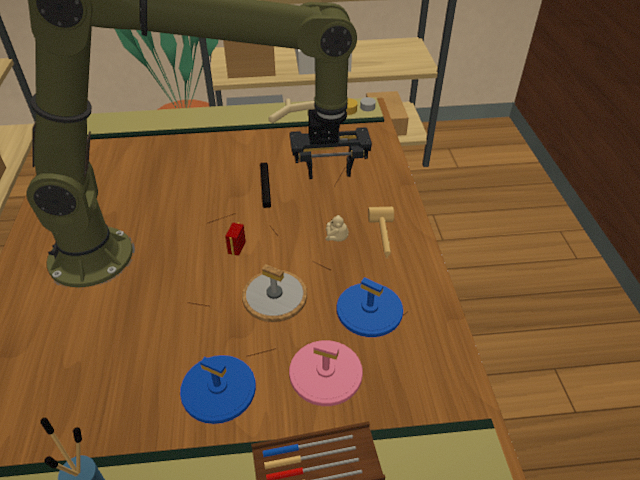

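The steel turntable with the cork rim is at scene (257,271) and side (275,293). The look-alikes are blue at scene (128,303) and (303,360), and pink at (198,373). The black bar shows only in the side view, at (265,185), because the arm hides it in the scene view. The inro is at side (236,239), the monkey at (338,228) and the mallet at (382,225).

Run:
```python
from h import *
f=load('d0');g=load('s0')
C=cloud(f);im=f['im'].astype(int)
m=(im.sum(2)<110)&(C[...,2]>0.015)&(C[...,2]<0.04); m[:150]=0;m[220:]=0;m[:,:240]=0;m[:,290:]=0
p=C[m];print('bar pts',len(p),p.mean(0));r=cv2.minAreaRect((p[:,:2]*1000).astype(np.float32));print(r, np.percentile(p[:,2],[5,50,95]))
for nm,F,box in(('side',f,(255,262,290,292)),('scene',g,(240,235,265,280))):
    C=cloud(F);q=C[box[1]:box[3],box[0]:box[2]].reshape(-1,3);q=q[(q[:,2]>.112)&(q[:,2]<.13)]
    print(nm,len(q),q.mean(0),cv2.minAreaRect((q[:,:2]*1000).astype(np.float32)))
# disc
for nm,F,box in(('side',f,(240,265,310,325)),('scene',g,(215,240,298,305))):
    C=cloud(F);q=C[box[1]:box[3],box[0]:box[2]].reshape(-1,3);q=q[(q[:,2]>.028)&(q[:,2]<.044)]
    print(nm,len(q),cv2.minEnclosingCircle((q[:,:2]*1000).astype(np.float32)),np.median(q[:,2]))
for n,u,v in(('inro',236,239),('monkey',338,228),('mallet',382,215),('handle',386,240),('blue',370,305)):print(n,pt(f,u,v))
a=cv2.resize(f['im'][140:330,220:410],(760,760),interpolation=3)[...,::-1]
b=cv2.resize(g['im'][225:315,210:310],(600,540),interpolation=3)[...,::-1]
cv2.imwrite('pics/c1.png',cv2.resize(a,(600,600)));cv2.imwrite('pics/c2.png',b)
c=np.zeros((400,800,3),np.uint8);c[:,:400]=cv2.resize(a,(400,400));c[:360,400:]=cv2.resize(b,(400,360));cv2.imwrite('pics/c3.png',c)
```

```text
bar pts 312 [0.48312733 0.23578644 0.02697862]
((483.1368408203125, 242.80111694335938), (22.820762634277344, 194.64967346191406), 0.29020431637763977) [0.02106344 0.02729325 0.03174228]
side 158 [ 0.48883187 -0.21601309  0.11949533] ((488.1143798828125, -214.83209228515625), (20.13881492614746, 50.763511657714844), 50.991493225097656)
scene 165 [ 0.49469207 -0.21372218  0.11925134] ((492.6795959472656, -212.3812255859375), (15.814553260803223, 51.903167724609375), 56.768699645996094)
side 2259 ((486.1416931152344, -214.14295959472656), 82.79656219482422) 0.03756323157485708
scene 3040 ((492.5739440917969, -213.0446014404297), 80.4317398071289) 0.03636376993259233
inro [ 0.39886516 -0.03888163  0.06229353]
monkey [ 0.67553784 -0.00167402  0.04031243]
mallet [0.80718566 0.04435159 0.03512964]
handle [ 0.79977457 -0.05338112  0.03117916]
blue [ 0.71327484 -0.28913944  0.05169488]
```

View pics/c3.png

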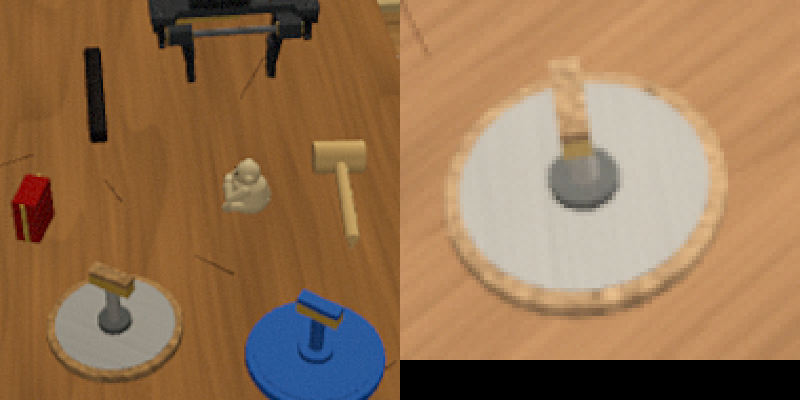

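The crop confirms it: steel disc, cork rim and cork-topped rest. Next I move above the bar, which lies along world y at about (0.483, 0.24), and look with the wrist camera.

```bash
python3 -m jog '[[[1,0.7,-0.5,0,0],[1,0.7,-0.5,0,0],[1,0.7,-0.5,0,0],[1,0.7,-0.5,0,0],[1,0.7,-0.5,0,0],[1,0.7,-0.5,0,0],[1,0.7,-0.5,0,0],[1,0.7,-0.5,0,0],[1,0.35,-0.15,0,0],[1,0,0,0,0]]]'
python3 - <<'E'
from h import *
grab('wrist','w1');s,m=st()
f=load('w1');C=cloud(f);im=f['im'].astype(int)
k=(im.sum(2)<150)&(C[...,2]>0.015)&(C[...,2]<0.035)&(abs(C[...,0]-.483)<.06)
p=C[k];print(len(p),np.median(p[:,2]));
r=cv2.minAreaRect((p[:,:2]*1000).astype(np.float32));print(r)
print(proj(f,np.array([r[0][0]/1e3,r[0][1]/1e3,.026])))
E
```

```text
time: 1.35
position: [0.4839, 0.2385, 0.2224]
tool_rot: [2.219, 2.223, -0.0]
ft_force: [0.8, -0.3, 0.4]
grip_width: 0.995
t 1.4 p [0.4847 0.2371 0.2224] w 0.999 F [ 0.69 -0.36 -0.2 ] M [-0.039  0.033 -0.071]
[[0.0, 1.0, 0.0], [1.0, -0.0, -0.001], [-0.001, 0.0, -1.0]] q [-0.26  0.1  -0.26  1.72  0.03  1.33 -0.53]
6259 0.025619365154141538
((483.811767578125, 250.03759765625), (23.841299057006836, 195.68165588378906), 0.27222689986228943)
[323.81713218 198.69548448]
```

View pics/w1.png

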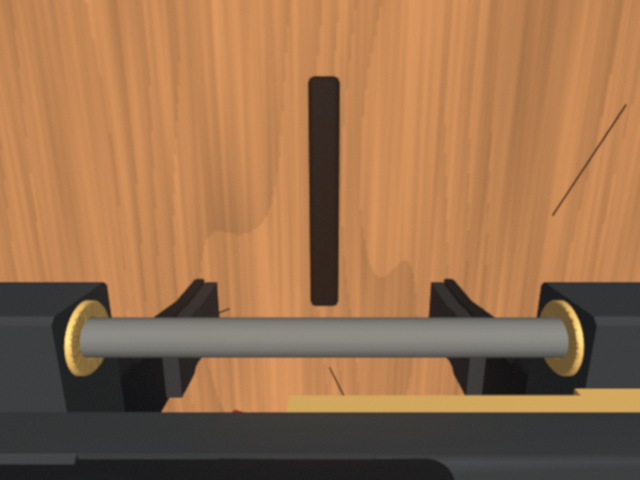

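The wrist picture shows the whole bar, at px (309–339, 77–305). Its centre is (0.4838, 0.2500) and it is aligned with world y. I'll take an empty baseline for the moment sensor, then descend and grip at the middle.

```bash
cat >> h.py <<'E'
def feel(n=20):
    A=[]
    for i in range(n):
        eyes.get_image('wrist'); s=get_state(); A.append(np.r_[s['ft_force'],s['torque']])
    A=np.array(A); print('mean',np.round(A.mean(0),4),'sem',np.round(A.std(0)/n**.5,4)); return A.mean(0)
E
python3 -c "
from h import *
np.save('base.npy',feel(20))"
python3 -m jog '[[[1,0.3,-0.02,0.6,0],[1,0,0,0.7,0],[1,0,0,0.7,0],[1,0,0,0.7,0],[1,0,0,0.7,0],[1,0,0,0.7,0],[1,0,0,0.6,0],[1,0,0,0.4,0],[1,0,0,0.3,0],[1,0,0,0,0]]]' 45
python3 -c "
from h import *
st()"
```

```text
mean [ 0.0037 -0.1375 -0.0706 -0.0028  0.003   0.011 ] sem [0.1194 0.0895 0.104  0.0028 0.0074 0.0058]
time: 3.65
position: [0.4828, 0.2498, 0.006]
tool_rot: [-2.221, -2.221, 0.002]
ft_force: [0.2, -0.5, -0.9]
grip_width: 1.002
t 3.65 p [0.4828 0.2498 0.006 ] w 1.002 F [ 0.19 -0.47 -0.89] M [ 0.04   0.033 -0.012]
[[-0.0, 1.0, -0.001], [1.0, 0.0, -0.001], [-0.001, -0.001, -1.0]] q [-0.3   0.32 -0.26  1.93  0.1   0.9  -0.61]
```

```bash
python3 -m jog '[[[0,0,0,0.04,0],[0,0,0,0,0],[0,0,0,0,0],[0,0,0,0,0],[0,0,0,0,0],[0,0,0,-0.2,0],[0,0,0,-0.3,0],[0,0,0,-0.3,0],[0,0,0,-0.2,0],[0,0,0,0,0]]]' 60
python3 -c "
from h import *
s,m=st(); a=feel(24)-np.load('base.npy'); print(a)
print('offset along world y from M_x', a[3]/a[2], s['position'])
grab('side','d1');grab('wrist','w2')
f=load('d1');u,v=proj(f,s['position']);u,v=int(u),int(v);print(u,v)
c=f['im'][max(v-75,0):v+75,max(u-100,0):u+100];cv2.imwrite('pics/c4.png',cv2.resize(c,None,fx=4,fy=4)[...,::-1])"
```

```text
time: 4.9
position: [0.4836, 0.2501, 0.0457]
tool_rot: [2.221, 2.221, 0.002]
ft_force: [0.8, 0.0, -4.3]
grip_width: 0.266
t 4.9 p [0.4836 0.2501 0.0457] w 0.266 F [ 0.82  0.   -4.32] M [-0.069  0.024 -0.024]
[[0.0, 1.0, 0.001], [1.0, -0.0, 0.0], [0.0, 0.001, -1.0]] q [-0.29  0.27 -0.26  1.9   0.08  0.98 -0.59]
mean [ 1.1620e-01  2.7000e-03 -3.6251e+00 -3.6400e-02  5.2000e-03  7.5000e-03] sem [0.1184 0.1124 0.0978 0.0045 0.0054 0.0062]
[ 1.12492353e-01  1.40222297e-01 -3.55450155e+00 -3.36234890e-02
  2.27155940e-03 -3.48854876e-03]
offset along world y from M_x 0.009459410425145061 [0.48362468 0.25012338 0.04569229]
264 175
```

View pics/c4.png

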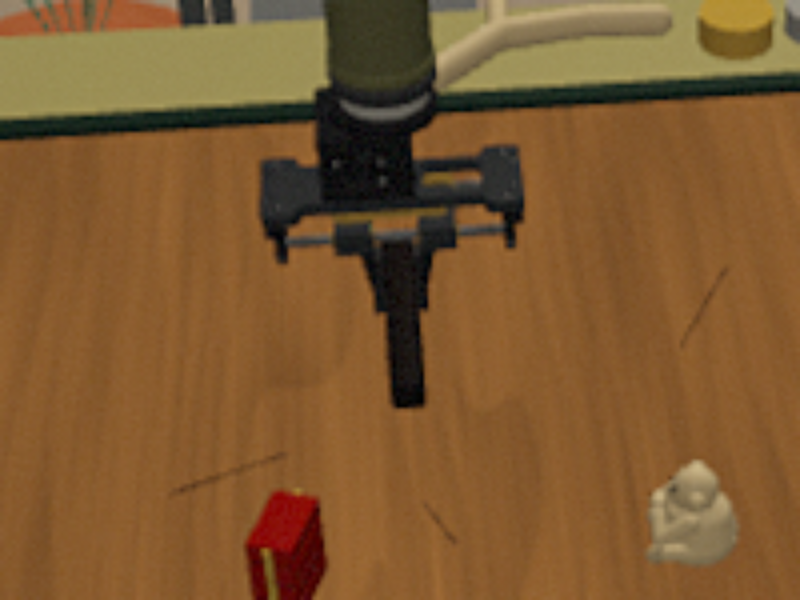

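The bar is held, and the picture shows it clear of the bench. The load is 3.55 N and the balance point comes out about 9.5 mm from the middle toward +y. I'll check whether the bar tilted in the grip.

```bash
cat >> h.py <<'E'
def tilt(tag):
    f=load(tag);C=cloud(f);s=get_state();m=R.from_rotvec(s['tool_rot']).as_matrix();im=f['im'].astype(int)
    T=(C-s['position'])@m   # tool coords
    k=(im.sum(2)<160)&(abs(T[...,1])<.010)&(T[...,0]>.02)&(T[...,0]<.14)&(abs(T[...,2]+.02)<.04)
    q=T[k];pf=np.polyfit(q[:,0],q[:,2],1);print('n',len(q),'tool z of top at x=0',pf[1],'slope deg',np.degrees(np.arctan(pf[0])),'x end',np.percentile(q[:,0],[1,99.5]),'y mid',np.median(q[:,1]))
E
python3 -c "
from h import *
tilt('w2')"
```

```text
n 9991 tool z of top at x=0 -0.002018242920544139 slope deg 1.0478762522264224 x end [0.02091461 0.09793496] y mid -0.0005674942450881227
```

```bash
python3 -c "
from h import *
f=load('w2');C=cloud(f);s=get_state();print(s['position'])
for v in range(20,330,20): print(v,f['im'][v,324],np.round(C[v,324],4), np.round(C[v,318,2],4))"
```

```text
[0.48323977 0.24996099 0.04496725]
20 [237 173 111] [ 4.831e-01  3.664e-01 -2.000e-04] -0.0008
40 [238 173 110] [4.831e-01 3.582e-01 1.000e-04] -0.0003
60 [62 50 45] [0.483  0.3433 0.0458] 0.0451
80 [63 53 47] [0.4829 0.3202 0.207 ] 0.0449
100 [60 50 44] [0.483  0.3298 0.0464] 0.0453
120 [60 49 45] [0.483  0.3229 0.0451] 0.0462
140 [59 49 43] [0.483  0.3158 0.0466] 0.0472
160 [60 49 43] [0.4831 0.3084 0.0451] 0.0459
180 [60 48 43] [0.4831 0.3009 0.0455] 0.0454
200 [59 49 43] [0.4831 0.2935 0.0468] 0.0462
220 [59 48 41] [0.4831 0.2856 0.0464] 0.0463
240 [57 47 41] [0.4831 0.2774 0.0457] 0.0459
260 [57 48 42] [0.4831 0.2692 0.046 ] 0.0447
280 [55 44 40] [0.4831 0.2611 0.0469] 0.0468
300 [52 43 40] [0.4831 0.2521 0.0461] 0.0464
320 [135 134 128] [0.483  0.2828 0.1288] 0.1284
```

View pics/w2.png

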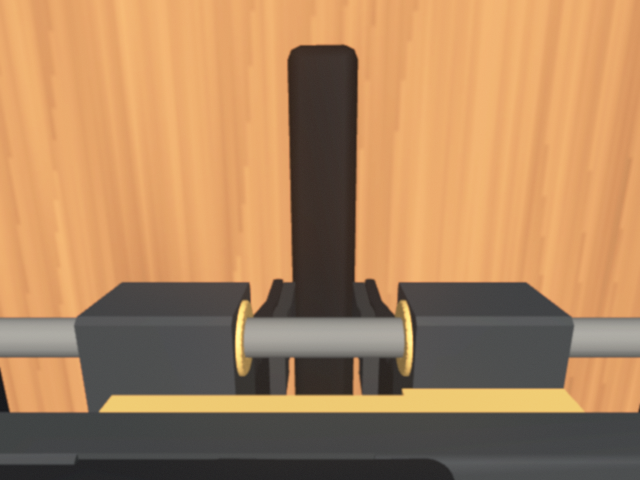

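The bar top is level with the TCP, so the fingers were still closing when the lift began. They hold only the bar's rounded top edge. I'll lower it gently about 20 mm back to the bench and regrip deeper, at the estimated balance point.

```bash
python3 -m jog '[[[0,0,0,0.15,0],[0,0,0,0.15,0],[0,0,0,0.1,0],[0,0,0,0.06,0],[0,0,0,0.03,0],[0,0,0,0,0]]]'
python3 -c "
from h import *
grab('wrist','w3');tilt('w3');st()"
```

```text
time: 6.95
position: [0.4833, 0.25, 0.0254]
tool_rot: [2.221, 2.221, 0.0]
ft_force: [0.3, 0.4, -2.8]
grip_width: 0.27
n 10342 tool z of top at x=0 -0.001937321832595182 slope deg 0.8802925580739457 x end [0.02086392 0.09791171] y mid -0.0006323003090284076
t 7.0 p [0.4833 0.25   0.0255] w 0.266 F [-0.41 -0.6  -3.49] M [-0.016  0.    -0.005]
[[-0.0, 1.0, 0.0], [1.0, 0.0, 0.0], [0.0, 0.0, -1.0]] q [-0.3   0.3  -0.26  1.91  0.09  0.94 -0.6 ]
```

```bash
python3 -m jog '[[[0,0,0,0.02,0],[0,0,0,0.02,0],[0,0,0,0,0]]]'
python3 -c "
from h import *
feel(6)"
```

```text
time: 7.38
position: [0.4835, 0.25, 0.0242]
tool_rot: [2.221, 2.221, 0.001]
ft_force: [-0.8, -0.2, 1.2]
grip_width: 0.268
mean [-0.6454 -1.5077  1.7996 -0.2327  0.2236 -0.0109] sem [0.1397 0.2614 0.2985 0.0181 0.0107 0.0131]
```

```bash
python3 -m jog '[[[1,0,0,0,0],[1,0,0,0,0],[1,0,0,0,0],[1,0,0,0,0],[1,0,0,-0.3,0],[1,0.24,0,0,0],[1,0,0,0.3,0],[1,0,0,0.25,0],[1,0,0,0.24,0],[1,0,0,0,0]]]'
python3 -m jog '[[[0,0,0,0,0],[0,0,0,0,0],[0,0,0,0,0],[0,0,0,0,0],[0,0,0,0,0],[0,0,0,0,0],[0,0,0,0,0],[0,0,0,0,0],[0,0,0,0,0],[0,0,0,0,0]]]' 60
python3 -c "
from h import *
st()"
```

```text
time: 8.93
position: [0.4822, 0.2588, 0.0027]
tool_rot: [-2.221, -2.221, 0.004]
ft_force: [-0.7, 0.4, 0.0]
grip_width: 0.996
time: 10.18
position: [0.4834, 0.2596, 0.0042]
tool_rot: [2.221, 2.221, 0.0]
ft_force: [0.9, 0.9, -0.7]
grip_width: 0.299
t 10.175 p [0.4834 0.2596 0.0042] w 0.299 F [ 0.89  0.95 -0.72] M [ 0.015 -0.176  0.007]
[[-0.0, 1.0, 0.0], [1.0, 0.0, 0.0], [0.0, 0.0, -1.0]] q [-0.31  0.33 -0.26  1.92  0.11  0.9  -0.63]
```

Now 0.299 × 87 mm = 26 mm, so the fingers are on the full width. Lift and feel again.

```bash
python3 -m jog '[[[0,0,0,-0.1,0],[0,0,0,-0.3,0],[0,0,0,-0.4,0],[0,0,0,-0.4,0],[0,0,0,-0.3,0],[0,0,0,0,0],[0,0,0,0,0]]]'
python3 -c "
from h import *
a=feel(30)-np.load('base.npy');print('off',a[3]/a[2]);grab('wrist','w4');tilt('w4');st()"
```

```text
time: 11.05
position: [0.4829, 0.2593, 0.0638]
tool_rot: [-2.221, -2.221, 0.001]
ft_force: [0.0, 0.2, -3.8]
grip_width: 0.294
mean [ 5.1000e-03  7.7100e-02 -3.7342e+00 -6.3000e-03 -2.0000e-04  3.1000e-03] sem [0.095  0.0896 0.0619 0.0053 0.0055 0.0049]
off 0.0009612180955731837
n 11576 tool z of top at x=0 -0.021855871023752582 slope deg 0.3547060429580161 x end [0.02077399 0.08871729] y mid 0.00045523769197325413
t 12.6 p [0.4832 0.2596 0.0642] w 0.292 F [-0.59  0.15 -3.14] M [-0.023  0.001 -0.041]
[[0.0, 1.0, 0.0], [1.0, -0.0, -0.0], [-0.0, 0.0, -1.0]] q [-0.3   0.26 -0.27  1.88  0.08  1.02 -0.6 ]
```

The residual offset is about +1 ± 2 mm, so the grip is at the balance point and the bar hangs level. Now I raise, turn about 35° and carry it beside the rest to see the rest with the wrist camera.

```bash
python3 -m jog '[[[0,0,0,-0.3,0.5],[0,0,0,-0.5,1],[0,0,0,-0.5,1],[0,0,0,-0.5,1],[0,0,0,-0.5,1],[0,0,0,-0.5,1],[0,0,0,-0.4,1],[0,0,0,-0.3,0.5],[0,-0.4,0.3,0,0],[0,-0.7,0.53,0,0]]]'
python3 -m jog '[[[0,-0.9,0.68,0,0],[0,-0.9,0.68,0,0],[0,-0.9,0.68,0,0],[0,-0.9,0.68,0,0],[0,-0.9,0.68,0,0],[0,-0.9,0.68,0,0],[0,-0.9,0.68,0,0],[0,-0.9,0.68,0,0],[0,-0.9,0.68,0,0],[0,-0.9,0.68,0,0]]]'
python3 -m jog '[[[0,-0.6,0.4,0,0],[0,-0.38,0.3,0,0],[0,0,0,0,0],[0,0,0,0,0]]]'
python3 -c "
from h import *
grab('wrist','w5');tilt('w5');st()
f=load('w5');C=cloud(f)
k=(C[...,2]>.114)&(C[...,2]<.126)&(np.hypot(C[...,0]-.49,C[...,1]+.214)<.05)
q=C[k];print(len(q),q.mean(0),cv2.minAreaRect((q[:,:2]*1000).astype(np.float32)))"
```

```text
time: 13.85
position: [0.4846, 0.2036, 0.2034]
tool_rot: [2.784, 1.455, -0.002]
ft_force: [0.5, -0.7, -3.2]
grip_width: 0.287
time: 15.1
position: [0.4997, -0.249, 0.2033]
tool_rot: [-2.786, -1.45, 0.002]
ft_force: [-0.4, 0.2, -3.8]
grip_width: 0.294
time: 15.6
position: [0.5022, -0.2929, 0.2038]
tool_rot: [-2.784, -1.453, -0.001]
ft_force: [1.0, 1.0, -2.9]
grip_width: 0.292
n 10821 tool z of top at x=0 -0.021686027326645166 slope deg 0.299986189776792 x end [0.02075222 0.08827846] y mid 0.0014115809130305363
t 15.65 p [ 0.5024 -0.2927  0.204 ] w 0.288 F [ 0.2   0.64 -3.5 ] M [0.001 0.051 0.02 ]
[[0.572, 0.821, -0.0], [0.821, -0.572, 0.001], [0.001, -0.001, -1.0]] q [ 0.24  0.19  0.28  1.66 -0.05  1.3  -0.08]
2562 [ 0.49025228 -0.21408127  0.11986179] ((489.7215576171875, -213.85342407226562), (16.052276611328125, 50.79219436645508), 56.83149719238281)
```

View pics/w5.png

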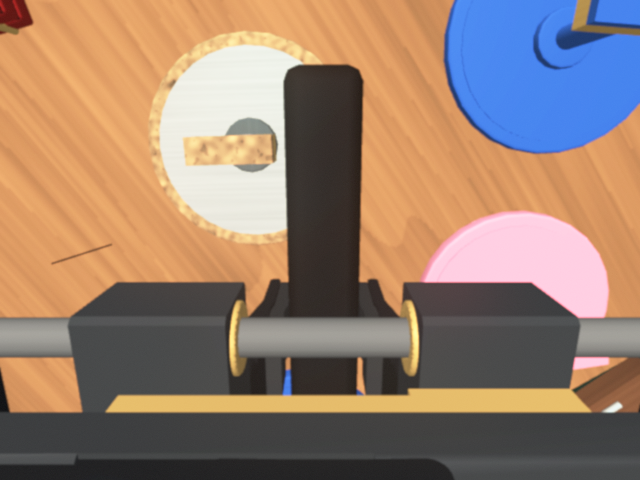

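The rest is clear at px (184–275, 134–165), with its centre at about (0.490, −0.214). I'll refine its yaw and the bar's yaw in the tool.

```bash
python3 -c "
from h import *
f=load('w5');C=cloud(f);s,m=st()
k=(C[...,2]>.112)&(C[...,2]<.128)&(np.hypot(C[...,0]-.49,C[...,1]+.214)<.05)
q=C[k][:,:2];w,V=np.linalg.eigh(np.cov(q.T));a=np.degrees(np.arctan2(V[1,0],V[0,0]));print('rest y dir',a%180,'tool x dir',np.degrees(np.arctan2(m[1,0],m[0,0])))
T=(C-s['position'])@m;im=f['im'].astype(int)
k=(im.sum(2)<200)&(abs(T[...,1])<.02)&(T[...,0]>.025)&(T[...,0]<.08)&(abs(T[...,2]+.02)<.01)
x=T[...,0][k];y=T[...,1][k];b=np.arange(.03,.08,.005)
lo=[y[(x>i)&(x<i+.005)].min() for i in b];hi=[y[(x>i)&(x<i+.005)].max() for i in b]
print('bar yaw in tool deg',np.degrees(np.polyfit(b,lo,1)[0]),np.degrees(np.polyfit(b,hi,1)[0]),'mid y',np.mean(lo+hi))
c=np.array([.49,-.214,.12]);print('rest in tool',(c-s['position'])@m, ((c-s['position'])@m)/.04)
"
```

```text
t 15.65 p [ 0.5024 -0.2927  0.204 ] w 0.288 F [ 0.2   0.64 -3.5 ] M [0.001 0.051 0.02 ]
[[0.572, 0.821, -0.0], [0.821, -0.572, 0.001], [0.001, -0.001, -1.0]] q [ 0.24  0.19  0.28  1.66 -0.05  1.3  -0.08]
rest y dir 56.73759104550457 tool x dir 55.14368001776834
bar yaw in tool deg 0.06280686869079502 0.038776671454278246 mid y -0.0003401994415180651
rest in tool [ 0.05743807 -0.05504935  0.08409354] [ 1.43595181 -1.37623372  2.10233857]
```

```bash
python3 -m jog '[[[0,0.4,-0.4,0,0],[0,0.6,-0.6,0,0],[0,0.42,-0.376,0,0],[0,0,0,0,-0.32],[0,0,0,0.3,0],[0,0,0,0.5,0],[0,0,0,0.5,0],[0,0,0,0.3,0],[0,0,0,0.2,0],[0,0,0,0,0]]]'
python3 -c "
from h import *
feel(8);s,m=st();c=np.array([.49,-.214,.12]);print('rest in tool',(c-s['position'])@m, 'yaw',np.degrees(np.arctan2(m[1,0],m[0,0])))"
```

```text
time: 16.9
position: [0.4892, -0.2166, 0.1317]
tool_rot: [-2.766, -1.489, 0.001]
ft_force: [-1.2, 0.7, -4.7]
grip_width: 0.292
mean [-0.1837  0.1568 -3.6018 -0.0192  0.0341 -0.0168] sem [0.1348 0.2497 0.2139 0.0077 0.0105 0.0144]
t 17.3 p [ 0.4897 -0.2165  0.1326] w 0.291 F [ 0.49 -0.13 -4.28] M [-0.057  0.052 -0.013]
[[0.55, 0.835, 0.001], [0.835, -0.55, -0.0], [0.0, 0.001, -1.0]] q [ 0.16  0.14  0.23  1.86 -0.03  1.14 -0.19]
rest in tool [ 0.00228834 -0.00116097  0.01258124] yaw 56.60293113035018
```

```bash
python3 -m jog '[[[0,0.04,-0.03,0,0],[0,0,0,0,0],[0,0,0,0,0]]]'
python3 -c "
from h import *
s,m=st()
a=feel(24);r=np.array([a[4],-a[3],0])/-a[2];print('com in tool (raw zero)',m.T@r);b=a-np.load('base.npy');r=np.array([b[4],-b[3],0])/-b[2];print('based',m.T@r)
s,m=st();c=np.array([.49,-.214,.12]);print('rest in tool',(c-s['position'])@m)"
```

```text
time: 17.68
position: [0.4894, -0.2145, 0.1322]
tool_rot: [2.766, 1.489, 0.0]
ft_force: [-0.1, 0.8, -3.7]
grip_width: 0.293
t 17.675 p [ 0.4894 -0.2145  0.1322] w 0.293 F [-0.09  0.8  -3.71] M [-0.014  0.027 -0.022]
[[0.55, 0.835, 0.0], [0.835, -0.55, -0.0], [0.0, 0.0, -1.0]] q [ 0.16  0.14  0.22  1.86 -0.03  1.14 -0.19]
mean [ 1.3270e-01  1.9600e-02 -3.5674e+00 -6.0000e-03  5.5200e-02  1.6000e-03] sem [0.1024 0.1269 0.0914 0.0064 0.0061 0.0065]
com in tool (raw zero) [9.92543750e-03 1.19962572e-02 2.45711966e-06]
based [8.98779353e-03 1.19776604e-02 2.43277754e-06]
t 18.875 p [ 0.4893 -0.2145  0.1322] w 0.295 F [-0.52  0.12 -3.9 ] M [ 0.038  0.088 -0.006]
[[0.55, 0.835, 0.0], [0.835, -0.55, -0.0], [-0.0, 0.0, -1.0]] q [ 0.16  0.14  0.22  1.86 -0.03  1.14 -0.19]
rest in tool [0.00080287 0.00029263 0.0121701 ]
```

The moment now implies the balance point is 12 mm sideways in a 26 mm wide bar, which isn't physical. I'll check for drift or contact before placing.

```bash
python3 -m jog '[[[0,0,0,-0.5,0],[0,0,0,-0.5,0],[0,0,0,0,0],[0,0,0,0,0],[0,0,0,0,0]]]'
python3 -c "
from h import *
s,m=st()
a=feel(16);r=np.array([a[4],-a[3],0])/-a[2];print('com in tool (raw zero)',m.T@r)
grab('wrist','w6');grab('scene','s6');tilt('w6')
f=load('s6');u,v=proj(f,s['position']).astype(int);print(u,v)
c=f['im'][max(v-90,0):v+75,max(u-110,0):u+110];cv2.imwrite('pics/c6.png',cv2.resize(c,None,fx=3.5,fy=3.5)[...,::-1])"
```

```text
time: 19.5
position: [0.4886, -0.2142, 0.171]
tool_rot: [-2.765, -1.489, 0.002]
ft_force: [-0.3, 0.7, -4.0]
grip_width: 0.296
t 19.5 p [ 0.4886 -0.2142  0.171 ] w 0.296 F [-0.3   0.75 -4.04] M [ 0.024  0.066 -0.012]
[[0.55, 0.835, -0.002], [0.835, -0.55, 0.001], [-0.001, -0.002, -1.0]] q [ 0.15  0.11  0.22  1.82 -0.02  1.22 -0.2 ]
mean [-8.0200e-02  2.5900e-01 -3.7408e+00  2.8000e-03  5.1000e-02  7.6000e-03] sem [0.1021 0.0903 0.1143 0.0074 0.007  0.0053]
com in tool (raw zero) [ 6.87530072e-03  1.18101805e-02 -2.52337819e-05]
n 10064 tool z of top at x=0 -0.021861714702265604 slope deg 0.2810173792762611 x end [0.0206267  0.08859926] y mid 0.0015252062493519342
247 232
```

View pics/c6.png

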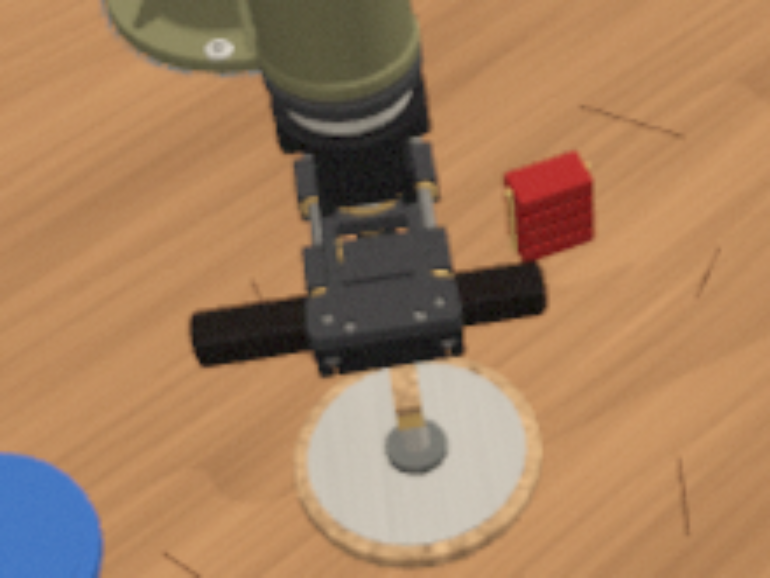

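The view shows nothing touching, so the extra sideways moment is a sensor bias in this pose. The pick-site readings, which had an empty baseline there and two consistent grips, are the ones I trust. I'll lower onto the rest until contact.

```bash
python3 -m jog '[[[0,0,0,0.4,0],[0,0,0,0.4,0],[0,0,0,0.2,0],[0,0,0,0.12,0],[0,0,0,0.04,0],[0,0,0,0,0],[0,0,0,0,0]]]'; python3 -m jog '[[[0,0,0,0.02,0],[0,0,0,0,0]]]';python3 -m jog '[[[0,0,0,0.02,0],[0,0,0,0,0]]]'
python3 -c "
from h import *
feel(4);s,m=st();c=np.array([.49,-.214,.12]);print('rest in tool',(c-s['position'])@m)"
```

```text
time: 21.28
position: [0.4897, -0.2146, 0.1263]
tool_rot: [2.765, 1.489, 0.001]
ft_force: [0.6, -1.0, -3.8]
grip_width: 0.292
time: 21.52
position: [0.4894, -0.2145, 0.1251]
tool_rot: [2.766, 1.489, 0.0]
ft_force: [-0.5, -0.6, -3.7]
grip_width: 0.292
time: 21.78
position: [0.4894, -0.2145, 0.1242]
tool_rot: [2.766, 1.489, 0.0]
ft_force: [0.0, -0.2, -3.6]
grip_width: 0.295
mean [-4.0760e-01  2.8380e-01 -2.9316e+00  1.3000e-03  3.1300e-02 -2.6000e-03] sem [0.2462 0.2493 0.1725 0.0097 0.0195 0.016 ]
t 21.975 p [ 0.4894 -0.2145  0.1242] w 0.291 F [ 0.36  1.09 -2.75] M [-0.025 -0.008 -0.006]
[[0.55, 0.835, 0.0], [0.835, -0.55, -0.0], [0.0, 0.0, -1.0]] q [ 0.16  0.15  0.22  1.87 -0.04  1.13 -0.19]
rest in tool [0.00077163 0.00023102 0.00421569]
```

```bash
python3 -m jog '[[[0,0,0,0.01,0],[0,0,0,0,0]]]'; python3 -m jog '[[[0,0,0,0.01,0],[0,0,0,0,0]]]';python3 -m jog '[[[0,0,0,0.005,0],[0,0,0,0,0],[0,0,0,0,0]]]'
python3 -c "
from h import *
feel(6);st()"
```

```text
time: 22.22
position: [0.4894, -0.2145, 0.1242]
tool_rot: [2.766, 1.489, 0.0]
ft_force: [-1.2, 1.2, -0.9]
grip_width: 0.29
time: 22.48
position: [0.4894, -0.2145, 0.1242]
tool_rot: [2.766, 1.489, 0.001]
ft_force: [-3.3, 1.9, 4.9]
grip_width: 0.295
time: 22.85
position: [0.4894, -0.2145, 0.1242]
tool_rot: [2.766, 1.489, 0.001]
ft_force: [-4.1, 0.7, 6.2]
grip_width: 0.3
mean [-4.2414  1.5579  6.3913  0.3676  0.908   0.0075] sem [0.1577 0.2306 0.0913 0.0097 0.0158 0.0079]
t 23.15 p [ 0.4894 -0.2145  0.1241] w 0.291 F [-3.68  2.05  5.95] M [ 0.399  0.911 -0.004]
[[0.55, 0.835, 0.0], [0.835, -0.55, 0.0], [0.0, 0.0, -1.0]] q [ 0.16  0.15  0.22  1.87 -0.04  1.13 -0.19]
```

Contact is made. I'll ease the pressure to about zero, then soften the grip to 3 N to see whether the bar wants to tip.

```bash
python3 -m jog '[[[0,0,0,-0.015,0],[0,0,0,0,0],[0,0,0,0,0]]]'; python3 -m jog '[[[0,0,0,0,0],[0,0,0,0,0],[0,0,0,0,0],[0,0,0,0,0],[0,0,0,0,0],[0,0,0,0,0]]]' 3
python3 -c "
from h import *
feel(6);st();grab('wrist','w7');tilt('w7')"
```

```text
time: 23.52
position: [0.4894, -0.2145, 0.1242]
tool_rot: [2.766, 1.489, 0.0]
ft_force: [-2.9, 1.9, 5.0]
grip_width: 0.295
time: 24.28
position: [0.4894, -0.2145, 0.1238]
tool_rot: [2.766, 1.489, 0.0]
ft_force: [-2.6, 2.0, 4.2]
grip_width: 0.296
mean [-1.7898  1.0195  4.6053  0.2681  0.5251  0.028 ] sem [0.2229 0.0833 0.1238 0.0105 0.0106 0.0126]
t 24.575 p [ 0.4894 -0.2145  0.1238] w 0.301 F [-0.98  1.25  4.86] M [0.296 0.521 0.075]
[[0.55, 0.835, 0.0], [0.835, -0.55, -0.0], [0.0, 0.0, -1.0]] q [ 0.16  0.15  0.22  1.87 -0.04  1.13 -0.19]
n 10685 tool z of top at x=0 -0.022210477465416392 slope deg 0.28817488494812055 x end [0.02075925 0.08853539] y mid 0.001427105930151965
```

```bash
python3 -m jog '[[[0,0,0,-0.02,0],[0,0,0,0,0],[0,0,0,0,0]]]'
python3 -c "
from h import *
feel(5);st();grab('wrist','w8');tilt('w8')"
```

```text
time: 25.0
position: [0.4891, -0.2145, 0.1239]
tool_rot: [-2.766, -1.489, 0.001]
ft_force: [-0.2, -0.1, -3.0]
grip_width: 0.296
mean [ 3.5700e-02 -3.6060e-01 -3.6743e+00 -7.0000e-03  5.4800e-02 -1.2000e-03] sem [0.2796 0.0826 0.1484 0.0153 0.0147 0.0077]
t 25.25 p [ 0.4889 -0.2145  0.1241] w 0.296 F [ 0.85 -0.15 -3.92] M [-0.05   0.009  0.02 ]
[[0.551, 0.835, -0.001], [0.835, -0.551, 0.0], [-0.0, -0.001, -1.0]] q [ 0.16  0.15  0.22  1.87 -0.04  1.13 -0.19]
n 10702 tool z of top at x=0 -0.022048269657235702 slope deg 0.283925744447864 x end [0.02073696 0.08851566] y mid 0.0013833233996605734
```

The bar stays level with only 3 N of grip. I'll settle it on the rest and open by a millimetre or so to see whether it stays level.

```bash
python3 -m jog '[[[0,0,0,0.01,0],[0,0,0,0,0],[0.31,0,0,0,0],[0.32,0,0,0,0],[0.33,0,0,0,0]]]'
python3 -c "
from h import *
feel(3);st();grab('wrist','w9');tilt('w9')"
```

```text
time: 25.92
position: [0.4898, -0.2146, 0.1247]
tool_rot: [2.765, 1.489, 0.001]
ft_force: [0.7, -0.1, 0.2]
grip_width: 0.326
mean [-0.2748 -0.3789 -0.3532 -0.0185  0.0602 -0.0238] sem [0.0388 0.2758 0.2778 0.0173 0.0148 0.0092]
t 26.075 p [ 0.4895 -0.2146  0.1244] w 0.33 F [-0.32 -0.65 -0.65] M [-0.022  0.047 -0.046]
[[0.55, 0.835, 0.001], [0.835, -0.55, -0.0], [0.0, 0.001, -1.0]] q [ 0.16  0.15  0.22  1.87 -0.04  1.13 -0.19]
n 10578 tool z of top at x=0 -0.02172459559446986 slope deg 0.31636294591409303 x end [0.02072    0.08863502] y mid 0.0012528471304901676
```

It is released (no load on the tool) and level, and the moment bias is still there with nothing held. Now I open fully, check once more, and go up.

```bash
python3 -m jog '[[[0.36,0,0,0,0],[0.4,0,0,0,0],[0.5,0,0,0,0],[0.7,0,0,0,0],[1,0,0,0,0],[1,0,0,0,0]]]'
python3 -c "
from h import *
grab('wrist','w10');tilt('w10')"
python3 -m jog '[[[1,0,0,-0.1,0],[1,0,0,-0.3,0],[1,0,0,-0.5,0],[1,0,0,-0.6,0],[1,0,0,-0.6,0],[1,-0.6,0,-0.4,0],[1,-0.9,0,0,0],[1,-0.6,0,0,0],[1,0,0,0,0]]]'
python3 -c "
from h import *
grab('wrist','w11');grab('side','d11');s,m=st()
f=load('w11');C=cloud(f)
k=(C[...,2]>.138)&(C[...,2]<.155)&(np.hypot(C[...,0]-.49,C[...,1]+.214)<.12)&(f['im'].astype(int).sum(2)<200)
q=C[k];r=cv2.minAreaRect((q[:,:2]*1000).astype(np.float32));print(len(q),r)
d=(q[:,:2]-[.49,-.214])@[np.cos(np.radians(56.74)),np.sin(np.radians(56.74))];print('ends',np.percentile(d,[.5,99.5]),'slope deg',np.degrees(np.polyfit(d,q[:,2],1)[0]),'z',np.median(q[:,2]))
g=load('d11');a=cv2.resize(f['im'],(400,300));c=g['im'][140:340,200:440];c=cv2.resize(c,(400,333),interpolation=3);o=np.zeros((340,800,3),np.uint8);o[:300,:400]=a;o[:333,400:]=c;cv2.imwrite('pics/c11.png',o[...,::-1])"
```

```text
time: 26.88
position: [0.4893, -0.2145, 0.1242]
tool_rot: [2.766, 1.489, 0.0]
ft_force: [0.3, -0.6, 0.4]
grip_width: 0.755
n 12605 tool z of top at x=0 -0.021822060795065244 slope deg 0.26251195989367165 x end [0.02082744 0.08851296] y mid -0.0001056085086132
time: 28.05
position: [0.4421, -0.2867, 0.2253]
tool_rot: [2.768, 1.483, 0.001]
ft_force: [-1.5, 0.5, 0.2]
grip_width: 1.001
t 28.15 p [ 0.4437 -0.284   0.2248] w 1.002 F [ 0.82  0.37 -0.42] M [ 0.033  0.058 -0.02 ]
[[0.55, 0.835, 0.001], [0.835, -0.55, 0.0], [0.001, 0.001, -1.0]] q [ 0.24  0.05  0.3   1.76 -0.02  1.33 -0.05]
12302 ((472.3551025390625, -239.82037353515625), (155.93585205078125, 25.266469955444336), 56.53960037231445)
ends [-0.10741291  0.04587733] slope deg 0.061554300485436406 z 0.14564163015488615
```

View pics/c11.png

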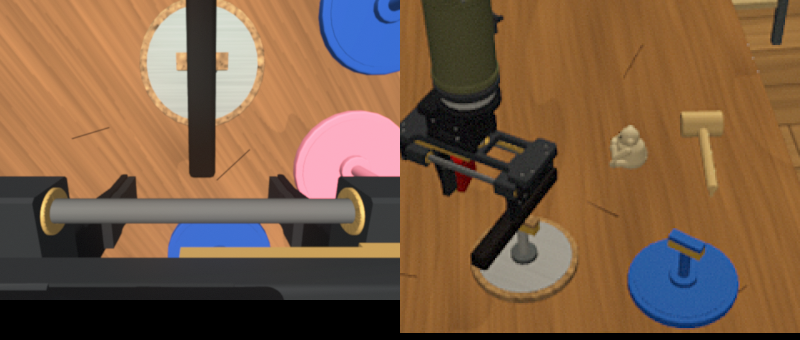

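The bar balances level at 0.06°, square to within 0.2°, with cork showing evenly on both sides. The robot is clear, so I'll hand in.

```bash
python3 -c "
from h import *
print(job.close_job())"
```

```text
the job is handed in; nothing more can be done
None
```

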